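Lock the radio's back flap

ROBOT

A 6-joint arm with a two-finger parallel gripper is mounted at the origin on the work surface. World frame = base frame: x ahead of the robot, y to its left, z up, the work surface at z = 0. Lengths are in m, angles in rad, forces in N, time in s.
With the tool pointing down it reaches from about 0.375 to 0.9 m from the base axis. Payload 3.1 kg.
Tool frame: the origin (TCP) lies between the finger pads; the fingertips stand 25 mm ahead of it and the grasp point (between the pads) lies 6 mm ahead of it; x points along the fingers, y is the direction in which the jaws open and shut, and the axes are right-handed (so a half turn about x gives the same grasp; the last joint's range is limited). The gripper opens to 85 mm and grips with 20 to 120 N. Pads are 22 mm wide; open, the fingers measure 114 mm over their backs; the gripper's body (76 mm by 85 mm) begins 54 mm behind the grasp point. The pads swing forward as they close: fully open they stand 13 mm farther back than shut.
Start: joints at [1.058, 0.527, 1.433, -0, 1.181, -0.178], TCP at [0.205, 0.59, 0.223] pointing down, gripper open.
Joint ranges: [-3.08, 3.08], [-0.75, 2.2], [0.22, 2.44], [-1.43, 4.57], [0, 2.65], [-2.85, 2.85]. Speed limits (rad/s): [2.79, 2.79, 3.14, 3.14, 3.14, 3.14].

INTERFACE

Orientations are given as a unit quaternion [x, y, z, w].
In Python, from station import manip, viewer, workorder gives the robot as it stands.
- The arm moves only by the shell command python3 -m crank 'ROWS' [FORCE]. ROWS is JSON, one flat list of numbers, 5 for each row, row after row: the opening, from 0 (shut) to 1 (fully open), then the shift along the world's x, y, z in mm, then the turn about the world's z in rad. A call has 1 to 10 rows; each row is the pose to reach, as a shift and turn from the pose commanded when the call began; what a row does not reach only later rows make up. A row lasts 1/8 s, in which the tool goes at most 62.5 mm and 10.7 degrees, less where a joint would pass 70% of its speed; a pose out of reach is approached as far as the arm can. A call with a gripper value outside its range is refused whole. The fingers move at their own pace and stop on an object; FORCE is the grip in N (left out, the last holds). Time passes only in rows, so rows that repeat a pose let the fingers close. It gives the time, the measured TCP pose, the force and the opening at its end, in the units of the state.
- manip.sense(): the state, without advancing time (a new reading comes with each control period).
- viewer.snapshot(name): name is "scene" or "side" or "wrist"; returns a dict with "img" (480x640x3 uint8, red, green, blue), "range_z" (480x640 float32, m along the optical axis (not along the pixel's ray), 0 where there is no reading), "fx", "fy", "cx", "cy" (pixels), "origin" and "attitude" of the camera in the world. Camera axes: x right, y down, z forward; pixel columns grow to the right and rows downward; lengths in m; the calibration is good to about 2 mm. A picture is of the moment at which its call begins.
- workorder.sign_off(): hands the job in, once; it reports no verdict.
The state is a dict: "t": time; "q": joint angles; "qd": joint speeds; "tau": joint torques, N m; "tcp_pos": TCP position; "tool_rot": TCP orientation; "force": force on the tool from outside, world axes, zero at the start; "ft_torque": the same for the moment, N m; "finger_gap": opening from 0.0 (shut) to 1.0 (fully open).
Only numpy, scipy, OpenCV 4.12 (cv2) and the standard library are available. Lean on these libraries where they do the work, as an engineer would, in place of code of your own. Each camera call takes 0.05 s, during which the arm holds its last target.

TASK

Lock the battery flap of the radio that lies on its face: first press the open flap fully shut, then turn the slotted disc by its pegs until its slot lines up with the bar, then push the bar by its tab through the disc and the flap's staple until it is fully home. Only push with the fingertips: do not lift the bar out of its track or pick anything up, leave the other things where they are, and finish clear of everything.

Things in the scene. Friction and masses are not known exactly. Their poses are not given: they have to be found in the camera images.
- radio: cream plastic radio, fixed, lying on its face, back up: 220 (its x) x 360 (its y) x 90 mm high; carrying handle along its +x side. Origin: centre of its underside, z up. On its back, along the line x = -20 mm parallel to its y axis, lie with growing y: the bar's open track (y -156 to -14 mm), the slotted disc (centre y 20), the flap with its staple (y 65 to 165)
- bar_home (a point): point fixed on the radio (radio axes) at (-20, -24, 98) mm: where the bar's origin lies when fully home, its tab against two stop cheeks. It lies on the track's floor, 8 mm above the radio's back; the floor is 41 mm wide; track walls 4 mm and the cheeks (from here 8 mm to +y) 13 mm above the floor, either side of the bar
- flap_hinge (a point): middle of the flap's hinge line, fixed on the radio (radio axes) at (-20, 165, 90) mm; the hinge line runs along the radio's x axis. The flap reaches 65 mm either side of it in x and 100 mm towards -y when shut
- flap (a joint): angle of the hinged cream flap (130 x 100 x 5 mm thick), rad: 0 = shut flat on the radio's back, upper face then 95 mm above the radio's origin; grows as its free edge swings up, starts 0.45 to 0.9. Stiff hinge (0.07 N m): stays where left, 1 to 2 N on its upper face pushes it shut
- flap_staple (a point): middle of the opening of the steel staple on the flap's upper face, 8 mm from the free edge: opening 20 mm wide, 19 mm high; staple 28 mm wide over all, 6 mm thick, its top 23 mm above the flap's upper face. With the flap shut it stands on the bar's line. Axes as the radio's when shut
- lock_disc (a joint): turn of the slotted disc, rad, counter-clockwise from above: the slot lies along the bar's path at 0 and equally at 3.14 (either serves), across it at 1.57; travel -0.35 to 3.49, starts 0.5 to 2.64. Light friction (0.04 N m), stays where left
- disc_mid (a point): centre of the top face of the slotted aluminium disc, 112 mm above the radio's origin. Disc 64 mm across, upright axis; a slot 16 mm wide, 14.5 mm deep runs right across it along this point's y axis. Two upright steel pegs, 10 mm across, 24 mm high above the top face, stand at +23 and -23 mm on the point's x axis: pushed sideways, they turn the disc
- lock_bar: loose steel bar 12 x 12 mm, about 140 g, lying in the open track, axes as the radio's. Origin: underside, at the front face of its push tab. The bar reaches from y = -8 to +117 mm, the last 12 mm a cone. The tab, an upright plate 32 mm wide (x), 8 mm thick (y -8 to 0), stands 6 to 40 mm above the underside; push its back (-y) face. Starts 113 to 127 mm short of home
- screw_tin: round steel tin, 44 mm across, 25 mm high, standing on the radio's back; bystander
- cell: battery cell, 26 mm across, 49 mm high, standing on the radio's back; bystander
- tweezers: loose flat tweezers, 125 mm long, lying on the radio's back; bystander
- multimeter: green multimeter 150 x 76 x 34 mm with a dial knob, lying on the bench; bystander
- wrench: steel wrench lying on the bench; bystander
- spool: grey solder spool, 54 mm across, 40 mm high, on the bench; bystander
- pencil_cup: blue pencil cup, 72 mm across, 90 mm high, pencils to 170 mm, on the bench; bystander
Mind the look-alikes: they are no part of the job. Leave any yellow look-alike of the lock_bar alone.

How it is judged:
On the way, in this order (a step that is already met when the one before it is completed fails the run):
1. the flap is pressed shut (value of joint flap below 0.05 rad), for 0.2 s.
2. the disc's slot is in line with the bar (angle between the y axis of disc_mid and the y axis of radio, either way round below 0.13 rad), for 0.2 s.
3. the bar is pushed home through disc and staple (y of lock_bar in the frame of radio above -0.03 m), for 0.2 s.
At the end, for the whole second after the job is handed in: The flap is shut (within 0.05 rad), the disc's slot is in line with the bar (within 0.15 rad), and the bar lies down in its track, at rest, through disc and staple, its tab within 6 mm of the stop cheeks (value of joint flap below 0.05 rad and y of lock_bar in the frame of radio above -0.03 m and z of lock_bar in the frame of radio between 0.093 and 0.103 m and angle between the y axis of lock_bar and the y axis of radio, either way round below 0.1 rad and angle between the y axis of disc_mid and the y axis of radio, either way round below 0.15 rad and linear speed of lock_bar below 0.01 m/s); the robot touches nothing.
It fails at once if the bar is lifted out of its track (z of lock_bar in the frame of radio above 0.108 m or angle between lock_bar's own z axis and vertical above 0.2 rad).
It fails at once if another thing is picked up, knocked over or shoved away (distance of any of screw_tin, cell, tweezers, multimeter, wrench, spool, pencil_cup from where it was at the start of the episode above 0.025 m or angle between any of cell, screw_tin, spool, pencil_cup's own z axis and vertical above 0.6 rad).
It also fails if it takes over 61 s, if anything falls off the work surface, if the arm or the gripper's body presses on something with over 40 N, if the wrist force passes 120 N, or if a joint passes its speed limit or range.

## Working session

There is one attempt and no reset: what is moved stays moved. The work goes in short steps, Python scripts to look and compute and a shell command to move; the robot and the scene stay as the last step left them, time stands still between calls to the robot, and variables do not carry over. Pictures are saved under pics/ and viewed, and the job is handed in when it is done.

```bash
mkdir -p pics; ls; python3 - <<'E'
from station import manip, viewer, workorder
import cv2,pickle
print(manip.sense())
for n in ["scene","side","wrist"]:
    s=viewer.snapshot(n); pickle.dump(s,open(f"pics/{n}0.pkl","wb"))
    cv2.imwrite(f"pics/{n}0.png",s["img"][:,:,::-1]); print(n,s["fx"],s["cx"],s["cy"],s["origin"],s["attitude"])
E
```

```text
pics
{'t': 0.0, 'q': array([ 1.05750154e+00,  5.28463716e-01,  1.43390672e+00, -7.78878617e-06,
        1.18138182e+00, -1.78466895e-01]), 'qd': array([ 1.51725631e-03,  1.33888478e-03,  4.48858569e-05, -7.79824047e-04,
       -1.57418676e-03, -1.07809528e-03]), 'tau': array([-1.42030214e-03, -4.42344689e+01, -1.78026187e+01, -2.41105254e-04,
        8.48252792e-03,  2.08766593e-06]), 'tcp_pos': array([0.20496945, 0.58966105, 0.22243373]), 'tool_rot': array([ 0.11710705,  0.69747694, -0.11854541,  0.69696402]), 'force': array([-0.36550148, -1.13129226, -0.72652764]), 'ft_torque': array([ 0.01531428,  0.03451603, -0.00771133]), 'finger_gap': 1.0003991430042456}
scene 466.79267007410783 321.5833988428077 246.08589158540545 [1.45817327 0.07117953 1.02305088] [ 0.60188032  0.68820827 -0.30295598 -0.26893706]
side 546.4573361885267 316.79932316344525 249.635851875883 [ 0.22471617 -1.12817965  0.97503024] [ 0.8932715  -0.09979354  0.05108362 -0.43531338]
wrist 430.22077754575287 323.7708602447331 240.94797416188487 [0.14234118 0.61205139 0.37307556] [0.80747746 0.57471795 0.07609859 0.10903405]
```

View pics/scene0.png

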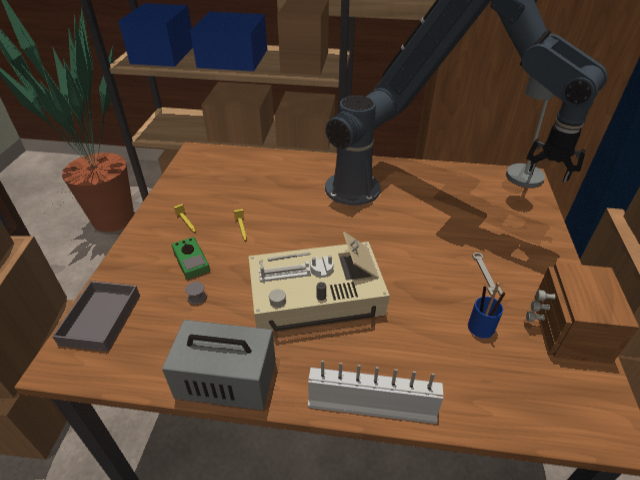

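View pics/side0.png

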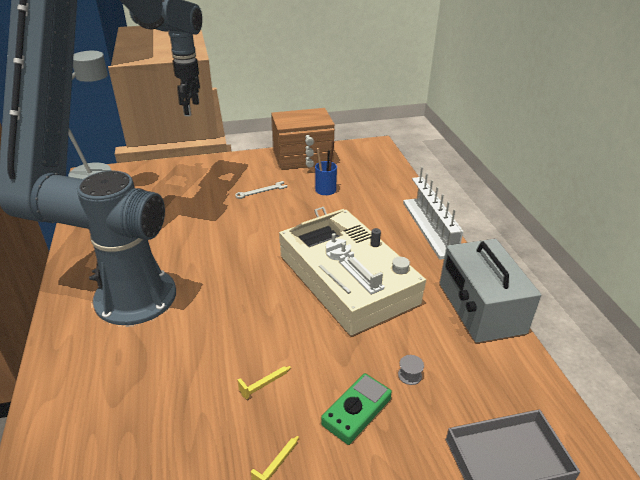

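View pics/wrist0.png

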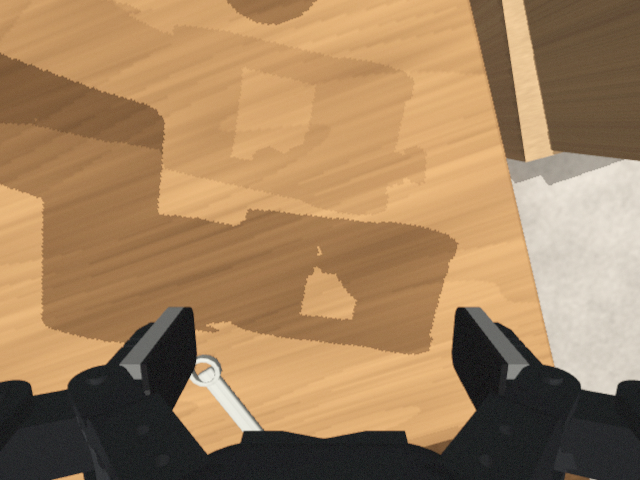

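The scene and side views show the radio at scene (318,285), with its handle towards +x and its flap (360,258) at the +y end. The steel bar lies in the track at scene (285,270). The yellow look-alikes are on the bench at scene (185,217) and (240,222). Next I measure from the point cloud.

```bash
cat > h.py <<'E'
import numpy as np,cv2,pickle
from scipy.spatial.transform import Rotation as R
def cloud(s):
    z=s["range_z"];v,u=np.mgrid[:480,:640]
    p=np.stack([(u-s["cx"])/s["fx"]*z,(v-s["cy"])/s["fy"]*z,z],-1)
    w=p@R.from_quat(s["attitude"]).as_matrix().T+s["origin"]; w[z<=0]=np.nan
    return w
def proj(s,P):
    c=(np.asarray(P)-s["origin"])@R.from_quat(s["attitude"]).as_matrix()
    return np.stack([c[...,0]/c[...,2]*s["fx"]+s["cx"],c[...,1]/c[...,2]*s["fy"]+s["cy"]],-1)
def load(n): return pickle.load(open(f"pics/{n}.pkl","rb"))
E
python3 - <<'E'
from h import *
for n in ["scene0","side0"]:
    s=load(n);w=cloud(s);im=s["img"].astype(int)
    m=(abs(w[...,2]-.09)<.006)&(w[...,0]>.3)&(w[...,0]<.9)&(abs(w[...,1])<.4)
    n_,l,st,_=cv2.connectedComponentsWithStats(m.astype(np.uint8))
    k=1+np.argmax(st[1:,4]); p=w[l==k]
    r=cv2.minAreaRect((p[:,:2]*1000).astype(np.float32));print(n,r,np.median(p[:,2]),st[k])
    print(cv2.boxPoints(r))
s=load("scene0");c=s["img"][220:340,230:400,::-1];cv2.imwrite("pics/c1.png",cv2.resize(c,None,fx=4.6,fy=4.6,interpolation=2))
s=load("side0");c=s["img"][200:335,270:435,::-1];cv2.imwrite("pics/c2.png",cv2.resize(c,None,fx=4.4,fy=4.4,interpolation=2))
E
```

```text
scene0 ((557.951171875, -58.96846008300781), (227.8026123046875, 360.73626708984375), 18.001127243041992) 0.08934986586702398 [ 249  242  140   75 5226]
[[ 393.88507   77.37117]
 [ 505.36545 -265.70724]
 [ 722.0173  -195.30809]
 [ 610.53687  147.77032]]
side0 ((556.00244140625, -62.31390380859375), (225.00503540039062, 367.2876892089844), 17.84431266784668) 0.08977481499965312 [ 279  210  147  103 5407]
[[ 392.63782   78.021  ]
 [ 505.1864  -271.59747]
 [ 719.36707 -202.6488 ]
 [ 606.8185   146.96967]]
```

View pics/c1.png

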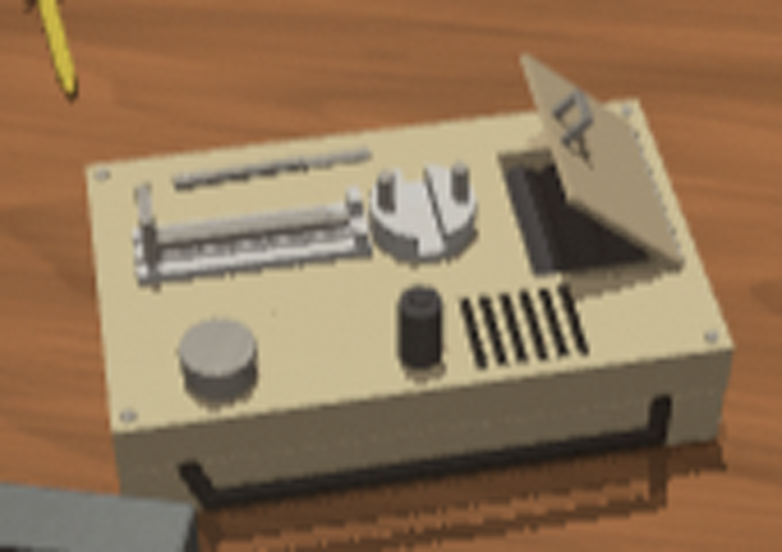

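View pics/c2.png

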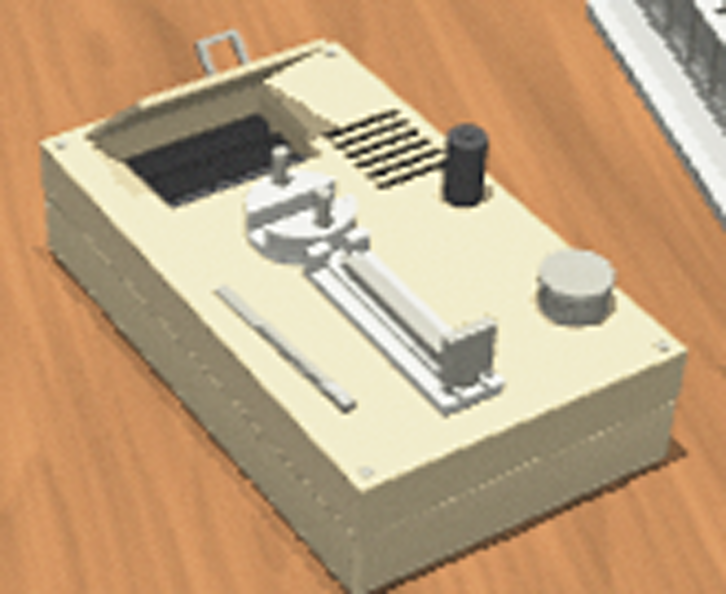

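```bash
python3 - <<'E'
from h import *
from station import manip
s=manip.sense();M=R.from_quat(s["tool_rot"]).as_matrix();print(M.round(3))
w=load("wrist0");C=R.from_quat(w["attitude"]).as_matrix()
print("cam in tool",M.T@(w["origin"]-s["tcp_pos"])); print((M.T@C).round(3)); print(s["q"])
yaw=np.degrees(np.arctan2(M[1,1],M[0,1]));print(yaw)
# tool yaw -> desired tool y along +-radio x (18deg)
E
```

```text
[[-0.001  0.329  0.944]
 [-0.001  0.944 -0.329]
 [-1.    -0.002 -0.   ]]
cam in tool [-1.50378307e-01  1.46920752e-04 -6.65668306e-02]
[[ 0.001 -0.264  0.965]
 [ 1.     0.001 -0.001]
 [-0.001  0.965  0.264]]
[ 1.05752090e+00  5.28232578e-01  1.43358798e+00  1.94627354e-05
  1.18141365e+00 -1.78478685e-01]
70.81714962384437
```

```bash
python3 -m crank '[0,20,-40,40,-0.1, 0,48,-94,60,-0.27, 0,76,-148,78,-0.45, 0,104,-202,78,-0.63, 0,132,-256,78,-0.8, 0,160,-310,78,-0.922, 0,188,-364,78,-0.922, 0,216,-418,78,-0.922, 0,244,-472,78,-0.922, 0,272,-526,78,-0.922]' 20 && python3 -m crank '[0,28,-54,0,0, 0,56,-108,0,0, 0,70,-127,0,0, 0,70,-127,0,0]'
python3 - <<'E'
from h import *
from station import viewer,manip
s=viewer.snapshot("wrist");pickle.dump(s,open("pics/wrist1.pkl","wb"));cv2.imwrite("pics/wrist1.png",s["img"][:,:,::-1])
print(manip.sense()["t"],manip.sense()["force"])
E
```

```text
t: 1.4
tcp_pos: [0.4778, 0.0624, 0.3014]
tool_rot: [0.416, 0.572, -0.416, 0.572]
force: [0.7, 0.1, -0.7]
finger_gap: -0.004
t: 1.9
tcp_pos: [0.5476, -0.0635, 0.3008]
tool_rot: [0.416, 0.572, -0.416, 0.571]
force: [0.6, 0.6, -0.8]
finger_gap: -0.0
1.95 [ 0.12861708 -0.07168374 -0.08311054]
```

View pics/wrist1.png

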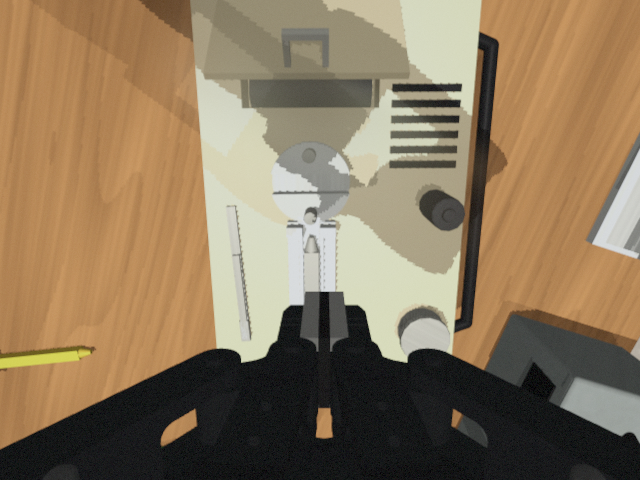

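The wrist view shows the slot running across the bar's line, along row v≈192. The pegs are at (309,155) and (311,212), the bar cone at (311,243) and the open flap with its staple at (305,45). The tweezers, cell and tin stand to the sides.

```bash
cat >> h.py <<'E'
def ray(s,uv,z):
    d=np.array([(uv[0]-s["cx"])/s["fx"],(uv[1]-s["cy"])/s["fy"],1.])
    d=R.from_quat(s["attitude"]).as_matrix()@d
    return s["origin"]+d*(z-s["origin"][2])/d[2]
E
python3 - <<'E'
from h import *
s=load("wrist1");w=cloud(s)
g=cv2.resize(s["img"][20:310,180:480,::-1],None,fx=2.05,fy=2.05,interpolation=cv2.INTER_CUBIC)
cv2.imwrite("pics/c3.png",g)
m=(abs(w[...,2]-.112)<.004)&(abs(w[...,0]-.55)<.08)&(abs(w[...,1]+.04)<.08)
n_,l,st,_=cv2.connectedComponentsWithStats(m.astype(np.uint8));print(st[1:])
p=w[m];c,r=cv2.minEnclosingCircle((p[:,:2]*1000).astype(np.float32));print("disc",c,r,np.median(p[:,2]))
def fit(z0,z1,nm):
    m=(w[...,2]>z0)&(w[...,2]<z1)
    n_,l,st,ce=cv2.connectedComponentsWithStats(m.astype(np.uint8))
    for k in range(1,n_):
        if 8<st[k,4]<60000: print(nm,ce[k].round(1),st[k,4],np.nanmean(w[l==k],0).round(4))
fit(.128,.140,"peg"); 
# radio top edges
m=(abs(w[...,2]-.09)<.004); p=w[m]; 
for a in [17.5,18,18.5]:
    t=np.radians(a);ex=np.array([np.cos(t),np.sin(t)])
    x=p[:,:2]@ex; print(a,np.percentile(x,[.1,.5,99.5,99.9]))
# left/right edge points per row
for side in (0,1):
    L=[]
    for v in range(100,300,4):
        u=np.where(m[v,150:500])[0]+150
        if len(u): L.append(w[v,u[0] if side==0 else u[-1],:2])
    L=np.array(L,dtype=np.float32);f=cv2.fitLine(L,cv2.DIST_HUBER,0,.001,.001).ravel();print("edge",np.degrees(np.arctan2(f[1],f[0])),f, "offset from (557,-60):",(f[2]-.557)*np.cos(.3142)+(f[3]+.06)*np.sin(.3142))
# flap plane
m2=(w[...,2]>.1)&(w[...,2]<.19); 
E
```

```text
[[ 271  142   78   32 1699]
 [ 272  193   77   31 1567]
 [ 423  193   16   27   75]
 [ 286  227   16   11  161]
 [ 320  227   16   10  160]
 [ 313  241    1    1    1]
 [ 304  242   15   35  388]
 [ 308  244    1    1    1]]
disc (567.3662719726562, -52.98433303833008) 69.3580551147461 0.11177133512740697
peg [307.7  29.4] 2637 [0.498  0.0549 0.1338]
peg [308.4 155.6] 154 [ 0.5235 -0.0247  0.1355]
peg [446.4 213.2] 957 [ 0.6342 -0.0334  0.1358]
peg [309.7 217.2] 151 [ 0.538  -0.0678  0.1353]
peg [602.8 404.6] 3350 [ 0.8245 -0.1469  0.1343]
17.5 [0.40150126 0.40254125 0.71471582 0.786294  ]
18 [0.40036664 0.40094569 0.71151827 0.78291493]
18.5 [0.39810561 0.39913724 0.70826654 0.77947623]
edge -71.91613 [ 0.31040877 -0.9506032   0.45082366 -0.09067004] offset from (557,-60): -0.11045709401987179
edge -71.91008 [ 0.31050926 -0.95057034  0.65593475 -0.01278652] offset from (557,-60): 0.10868290748314166
```

View pics/c3.png

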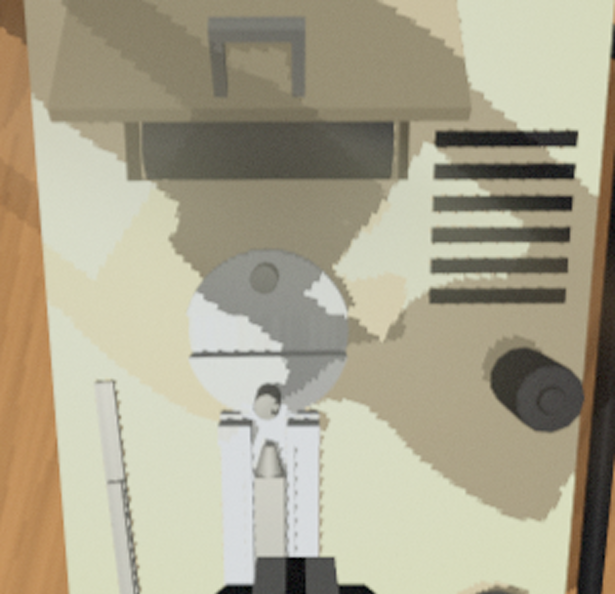

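```bash
cat >> h.py <<'E'
O=np.array([.556,-.0595,0]);YAW=np.radians(18.08);RM=R.from_euler('z',YAW).as_matrix()
def rad(p): return (np.asarray(p)-O)@RM     # world->radio
def wor(p): return np.asarray(p)@RM.T+O
def snap(n,name):
    from station import viewer
    s=viewer.snapshot(n);pickle.dump(s,open(f"pics/{name}.pkl","wb"));cv2.imwrite(f"pics/{name}.png",s["img"][:,:,::-1]);return s
E
python3 - <<'E'
from h import *
for n in ["wrist1","scene0","side0"]:
    s=load(n);r=rad(cloud(s))*1000
    x,y,z=r[...,0],r[...,1],r[...,2]
    m=(x>-80)&(x<40)&(abs(x+20)>20)&(y>60)&(y<175)&(z>98)&(z<200)
    if m.sum()>20:
        p=np.polyfit(y[m],z[m],1);print(n,"flap",np.degrees(np.arctan(-p[0])),m.sum(),"z at hinge",np.polyval(p,165),"ymin",y[m].min(),z[m].max())
    # objects above back
    mm=(abs(x)<105)&(abs(y)<175)&(z>94)&(z<180)
    n_,l,st,ce=cv2.connectedComponentsWithStats(mm.astype(np.uint8))
    for k in range(1,n_):
        if st[k,4]>15:
            q=r[l==k];print("  ",st[k,4],q.min(0).round(),q.max(0).round())
    c=wor(np.array([-.02,.02,.112]));print("disc px",proj(s,c))
s=load("wrist1");w=cloud(s)
q=w[290:330,305:345].reshape(-1,3);q=q[q[:,2]>.2];print("finger",q.min(0),q.max(0))
E
```

```text
wrist1 flap 43.206832311989764 9534 z at hinge 97.69918809236862 ymin 92.82363516326413 164.64714794832045
   15461 [-85.  93. 109.] [ 45. 151. 178.]
   8613 [-52. -89.  94.] [ 12.  52. 138.]
   1339 [ 71. -13.  94.] [ 96.  13. 140.]
   669 [ -89. -126.   94.] [-77. -44.  98.]
   1764 [  56. -130.   94.] [ 99. -94. 117.]
disc px [309.9571941  183.24200334]
scene0 flap 43.29222138121152 314 z at hinge 96.45670301997487 ymin 92.20871197220966 165.70029818951184
   647 [-94.  92.  94.] [ 50. 168. 177.]
   16 [-87. -67.  94.] [-76. -40.  99.]
   36 [ -86. -125.   94.] [-71. -72.  98.]
   983 [ -48. -156.   94.] [ 15.  52. 140.]
   156 [ 73. -14.  94.] [102.  11. 141.]
   234 [  59. -137.   94.] [103. -95. 120.]
disc px [321.39470641 262.84692243]
side0 flap 45.476763571530036 121 z at hinge 87.60930250875273 ymin 88.20246326401404 166.79273298056333
   284 [-87.  88.  94.] [ 46. 171. 177.]
   168 [ 68. -18.  95.] [ 95.  11. 140.]
   1167 [ -54. -160.   94.] [ 20.  52. 142.]
   243 [  54. -141.   94.] [ 99. -94. 119.]
   76 [ -92. -129.   94.] [-77. -47. 100.]
disc px [337.51465051 245.37599472]
finger [ 0.5383626  -0.05502516  0.31208388] [ 0.55076276 -0.05058472  0.34230565]
```

```bash
cat > d.py <<'E'
import sys
from h import *
from station import manip
s=manip.sense();t=s["tcp_pos"]
M=R.from_quat(s["tool_rot"]).as_matrix()
print("tcp radio",(rad(t)*1000).round(1),"tool y yaw rel radio",np.degrees(np.arctan2(M[1,1],M[0,1]))-18.08,"F",s["force"].round(1),"t",s["t"])
for a in sys.argv[1:]:
    x,y,z=map(float,a.split(","))      # fingertip target in radio mm
    print(a,((wor(np.array([x,y,z+25])/1000)-t)*1000).round(1))
E
python3 d.py -60,112,175 -60,112,120 -60,112,96 -60,112,130
```

```text
tcp radio [ -9.7   0.4 300.8] tool y yaw rel radio -0.11769533824958955 F [ 0.1 -0.1 -0.1] t 1.95
-60,112,175 [ -82.5   90.4 -100.8]
-60,112,120 [ -82.5   90.4 -155.8]
-60,112,96 [ -82.5   90.4 -179.8]
-60,112,130 [ -82.5   90.4 -145.8]
```

```bash
python3 -m crank '[0,-40,45,0,0, 0,-82.5,90.4,-40,0, 0,-82.5,90.4,-85,0, 0,-82.5,90.4,-100,0, 0,-82.5,90.4,-115,0, 0,-82.5,90.4,-130,0, 0,-82.5,90.4,-145,0, 0,-82.5,90.4,-155,0, 0,-82.5,90.4,-165,0, 0,-82.5,90.4,-170,0]'; python3 d.py -60,112,96
```

```text
t: 3.2
tcp_pos: [0.4646, 0.0281, 0.1312]
tool_rot: [0.415, 0.572, -0.415, 0.572]
force: [-1.3, -0.7, 0.8]
finger_gap: -0.0
tcp radio [-59.7 111.7 131.2] tool y yaw rel radio -0.04919295896312903 F [-1.3 -0.7  0.8] t 3.2
-60,112,96 [ -0.4   0.2 -10.2]
```

```bash
python3 -m crank '[0,0,0,-4,0, 0,0,0,-7,0, 0,0,0,-9,0, 0,0,0,-10,0, 0,0,0,-11,0, 0,0,0,-11,0]'; python3 - <<'E'
from h import *
snap("scene","scene2")
s=load("scene2");r=rad(cloud(s))*1000;x,y,z=r[...,0],r[...,1],r[...,2]
m=(x>10)&(x<40)&(y>65)&(y<160)&(z>85)&(z<200);p=np.polyfit(y[m],z[m],1);print(p,m.sum(),np.degrees(np.arctan(-p[0])),np.median(z[m]))
E
```

```text
t: 3.95
tcp_pos: [0.4648, 0.0277, 0.1204]
tool_rot: [0.416, 0.572, -0.416, 0.572]
force: [-0.5, -0.4, 0.7]
finger_gap: 0.001
[-1.03838624e-01  1.23978253e+02] 263 5.9282686976445556 112.67651029276807
```

```bash
python3 - <<'E'
from h import *
s=load("scene2");r=rad(cloud(s))*1000
cv2.imwrite("pics/c4.png",cv2.resize(s["img"][210:330,250:410,::-1],None,fx=4.5,fy=4.5,interpolation=2))
x,y,z=r[...,0],r[...,1],r[...,2]
for a in range(-80,45,12):
    print(a,[ (round(float(np.median(z[m]))) if (m:=(abs(x-a)<6)&(abs(y-b)<5)&(z<150)).sum()>2 else None) for b in range(60,175,10)])
E
```

```text
-80 [89, 89, 89, 109, 130, None, None, 112, 107, 101, 98, 90]
-68 [90, 89, 112, 131, 129, None, None, 111, 107, 103, 97, 92]
-56 [89, 89, 113, 132, 143, 126, 117, 113, 108, 102, 97, 92]
-44 [89, 89, 136, 82, 142, 136, 120, 113, 108, 104, 98, 91]
-32 [89, 89, 137, 137, None, 124, 119, 113, 108, 102, 99, 92]
-20 [89, 90, 135, 84, 129, 123, 118, 113, 108, 102, 96, 90]
-8 [90, 90, 136, 134, 129, 123, 118, 113, 108, 102, 96, 91]
4 [90, 90, 135, 83, 103, 121, 118, 112, 108, 103, 97, 90]
16 [89, 90, 114, 131, 127, 80, 86, 111, 109, 103, 97, 90]
28 [90, 89, 136, 134, 128, 123, 116, 112, 106, 101, 97, 92]
40 [88, 89, 137, 128, 128, 118, 93, 110, 103, 99, 96, 89]
```

View pics/c4.png

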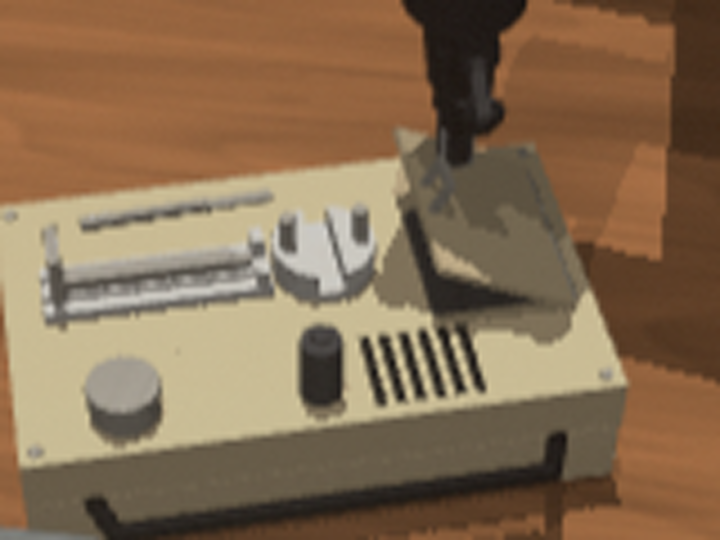

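```bash
python3 - <<'E'
from h import *
s=load("scene2");r=rad(cloud(s))*1000;x,y,z=r[...,0],r[...,1],r[...,2]
m=(s["img"].max(-1)<60)&(x>-95)&(x<-20)&(y>80)&(y<160)&(z>95)&(z<220)
for h in range(95,220,8):
    k=m&(z>=h)&(z<h+8)
    if k.sum(): print(h,k.sum(),r[k].min(0).round(),r[k].max(0).round())
snap("wrist","wrist2");snap("side","side2")
s=load("side2");cv2.imwrite("pics/c5.png",cv2.resize(s["img"][130:290,230:400,::-1],None,fx=3.7,fy=3.7,interpolation=2))
E
```

```text
135 6 [-49. 104. 136.] [-46. 113. 142.]
143 16 [-56. 100. 143.] [-42. 118. 151.]
151 17 [-60. 100. 151.] [-41. 118. 159.]
167 4 [-61.  99. 171.] [-30. 110. 175.]
175 15 [-65.  98. 176.] [-22. 112. 183.]
183 8 [-46.  99. 183.] [-20. 121. 191.]
191 21 [-65.  94. 191.] [-23. 112. 198.]
199 14 [-69.  93. 199.] [-39. 125. 207.]
207 14 [-69.  93. 207.] [-30. 127. 213.]
215 11 [-66.  93. 215.] [-24. 106. 220.]
```

View pics/c5.png

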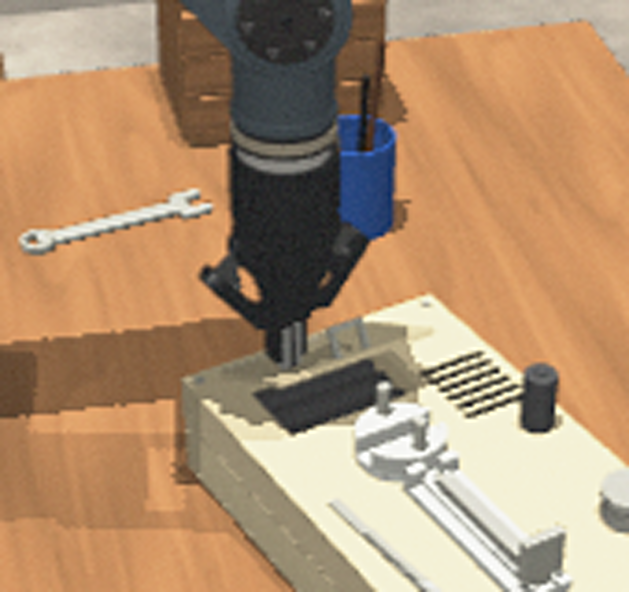

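View pics/wrist2.png

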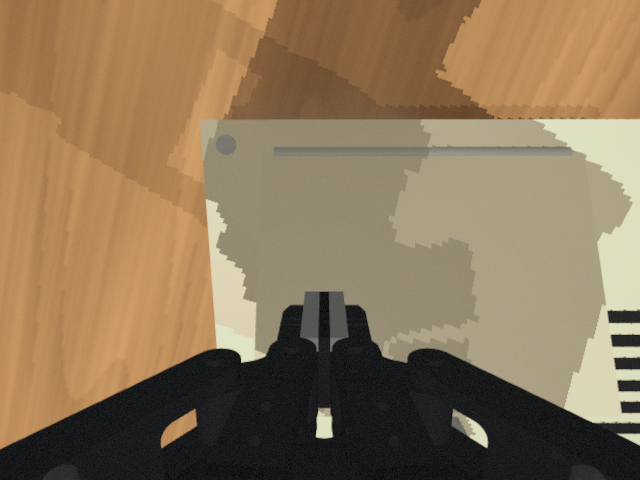

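```bash
python3 - <<'E'
from h import *
from station import manip
st=manip.sense();M=R.from_quat(st["tool_rot"]).as_matrix()
s=load("wrist2");w=cloud(s);t=(w-st["tcp_pos"])@M*1000
for v in (288,291,293,296,300,310,320,335): print(v,[t[v,u].round(0).tolist() for u in (308,314,334,340)])
for p in [(25,0,0),(25,0,-11),(25,0,11),(0,0,-11),(12,0,-11)]: print(p,proj(s,st["tcp_pos"]+M@np.array(p)/1000))
E
```

```text
288 [[-1.0, -6.0, -8.0], [-0.0, -3.0, -7.0], [1.0, 4.0, -7.0], [0.0, 6.0, -7.0]]
291 [[-12.0, -5.0, -11.0], [-13.0, -3.0, -11.0], [-13.0, 4.0, -11.0], [-12.0, 6.0, -11.0]]
293 [[-14.0, -5.0, -11.0], [-14.0, -3.0, -11.0], [-15.0, 4.0, -11.0], [-14.0, 6.0, -11.0]]
296 [[-17.0, -5.0, -11.0], [-16.0, -3.0, -11.0], [-17.0, 4.0, -11.0], [-16.0, 6.0, -11.0]]
300 [[-21.0, -5.0, -11.0], [-21.0, -3.0, -11.0], [-21.0, 4.0, -12.0], [-20.0, 6.0, -11.0]]
310 [[-29.0, -4.0, -11.0], [-28.0, -3.0, -11.0], [-28.0, 4.0, -11.0], [-27.0, 5.0, -11.0]]
320 [[-36.0, -4.0, -11.0], [-34.0, -3.0, -11.0], [-36.0, 3.0, -11.0], [-35.0, 5.0, -11.0]]
335 [[-45.0, -4.0, -11.0], [-43.0, -2.0, -10.0], [-44.0, 3.0, -11.0], [-44.0, 5.0, -11.0]]
(25, 0, 0) [322.96505307 282.43230105]
(25, 0, -11) [322.97242267 258.29019587]
(25, 0, 11) [322.95790933 305.83449245]
(0, 0, -11) [322.8108507  278.69191389]
(12, 0, -11) [322.89407445 268.18323836]
```

The tips sit about 5–12 mm behind the reported TCP instead of 25 mm ahead of it, so the flap is only part-way down, at about 28°. I'll continue slowly and watch the force.

```bash
cat > flap.py <<'E'
from h import *
from station import manip
import sys
snap("scene",sys.argv[1]);s=load(sys.argv[1]);r=rad(cloud(s))*1000;x,y,z=r[...,0],r[...,1],r[...,2]
print([ (round(float(np.median(z[m])),1) if (m:=(x>-10)&(x<40)&(abs(y-b)<4)&(z<170)&(z>84)).sum()>2 else None) for b in range(70,175,10)])
E
python3 -m crank '[0,0,0,-5,0, 0,0,0,-10,0, 0,0,0,-14,0, 0,0,0,-18,0, 0,0,0,-21,0, 0,0,0,-21,0]'; python3 flap.py scene3;python3 d.py
```

```text
t: 4.85
tcp_pos: [0.4645, 0.0278, 0.0991]
tool_rot: [0.416, 0.572, -0.416, 0.572]
force: [0.6, -0.3, -0.0]
finger_gap: 0.001
[110.3, 110.4, 108.3, 106.3, 104.3, 102.9, 100.7, 99.5, 97.6, 94.7, 89.6]
tcp radio [-59.8 111.4  99.2] tool y yaw rel radio -0.09390292228800945 F [ 0.5 -0.5  0.3] t 4.9
```

```bash
python3 -m crank '[0,0,0,-4,0, 0,0,0,-6,0, 0,0,0,-8,0, 0,0,0,-10,0, 0,0,0,-10,0]'; python3 flap.py scene4;python3 d.py
```

```text
t: 5.52
tcp_pos: [0.4646, 0.0278, 0.0892]
tool_rot: [0.416, 0.572, -0.416, 0.572]
force: [-0.1, 0.2, 0.2]
finger_gap: 0.004
[98.0, 96.4, 96.9, 96.6, 95.7, 96.3, 95.5, 95.0, 94.9, 95.0, 90.3]
tcp radio [-59.9 111.4  89.2] tool y yaw rel radio -0.09169038128823459 F [-0.6  0.4  0.2] t 5.575
```

```bash
python3 -m crank '[0,0,0,-1,0, 0,0,0,-2,0, 0,0,0,-2,0]'; python3 -m crank '[0,0,0,-1,0, 0,0,0,-2,0, 0,0,0,-2,0]'; python3 flap.py scene5
```

```text
t: 5.95
tcp_pos: [0.4647, 0.0277, 0.0873]
tool_rot: [0.416, 0.572, -0.416, 0.572]
force: [0.6, 0.5, 0.6]
finger_gap: -0.004
t: 6.32
tcp_pos: [0.4649, 0.0277, 0.0869]
tool_rot: [0.416, 0.572, -0.415, 0.572]
force: [-2.6, -0.8, 16.3]
finger_gap: 0.002
[94.6, 94.4, 94.2, 94.3, 94.1, 94.5, 94.6, 94.1, 93.8, 93.5, 89.5]
```

```bash
python3 -m crank '[0,0,0,10,0, 0,0,0,50,0, 0,0,0,90,0, 0,0,0,90,0]'; python3 - <<'E'
from h import *
from station import manip
s=snap("wrist","wrist5");st=manip.sense();M=R.from_quat(st["tool_rot"]).as_matrix()
w=cloud(s);t=(w-st["tcp_pos"])@M*1000
m=(s["range_z"]>0)&(t[...,0]<15)&(t[...,0]>-200)
for h in range(-80,15,6):
    k=m&(t[...,0]>=h)&(t[...,0]<h+6)
    if k.sum(): print(h,k.sum(),t[k].min(0).round(),t[k].max(0).round())
E
python3 flap.py scene6
```

```text
t: 6.88
tcp_pos: [0.4671, 0.0274, 0.1781]
tool_rot: [0.417, 0.57, -0.414, 0.574]
force: [0.1, 0.5, -0.4]
finger_gap: 0.002
-80 7401 [-80. -49. -18.] [-74.  51.   9.]
-74 5013 [-74. -45. -16.] [-68.  47.   9.]
-68 8639 [-68. -39. -14.] [-62.  41.   9.]
-62 4128 [-62. -34. -14.] [-56.  37.  12.]
-56 1748 [-56. -29. -14.] [-50.  32.  12.]
-50 1319 [-50. -15. -12.] [-44.  18.  12.]
-44 560 [-44. -12. -11.] [-38.  15.  -6.]
-38 788 [-38. -12. -11.] [-32.  15.  -6.]
-32 702 [-32. -12. -11.] [-26.  15.  -6.]
-26 619 [-26. -12. -11.] [-20.  15.  -6.]
-20 404 [-20. -12. -11.] [-14.  15.  -6.]
-14 30 [-14.  -5. -11.] [-13.   7. -10.]
[95.0, 94.1, 94.1, 94.2, 94.3, 93.6, 94.6, 94.0, 94.6, 94.7, 90.3]
```

View pics/wrist5.png

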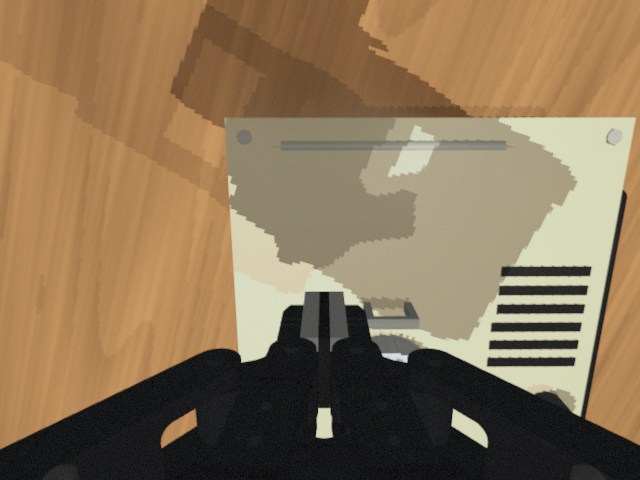

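```bash
sed -i 's/z+25/z-8/' d.py; python3 d.py 4,38,180 4,38,117 -21.4,38,117 -16,38,117 -16,50,117 -42,50,117 -42,36,117
```

```text
tcp radio [-59.8 111.3 175.5] tool y yaw rel radio -0.08907606773243515 F [ 0.   0.7 -0.3] t 6.975
4,38,180 [ 83.4 -49.9  -3.5]
4,38,117 [ 83.4 -49.9 -66.5]
-21.4,38,117 [ 59.2 -57.8 -66.5]
-16,38,117 [ 64.4 -56.1 -66.5]
-16,50,117 [ 60.6 -44.7 -66.5]
-42,50,117 [ 35.9 -52.8 -66.5]
-42,36,117 [ 40.3 -66.1 -66.5]
```

```bash
python3 -m crank '[0,42,-25,0,0, 0,83.4,-49.9,-2,0, 0,83.4,-49.9,-35,0, 0,83.4,-49.9,-66,0, 0,83.4,-49.9,-66.5,0]'; python3 - <<'E'
from h import *
s=snap("side","side7");cv2.imwrite("pics/c7.png",cv2.resize(s["img"][130:310,230:440,::-1],None,fx=3.3,fy=3.3,interpolation=2))
E
```

```text
t: 7.6
tcp_pos: [0.5464, -0.0219, 0.1058]
tool_rot: [0.415, 0.574, -0.417, 0.57]
force: [-0.6, -0.3, -1.0]
finger_gap: -0.002
```

View pics/c7.png

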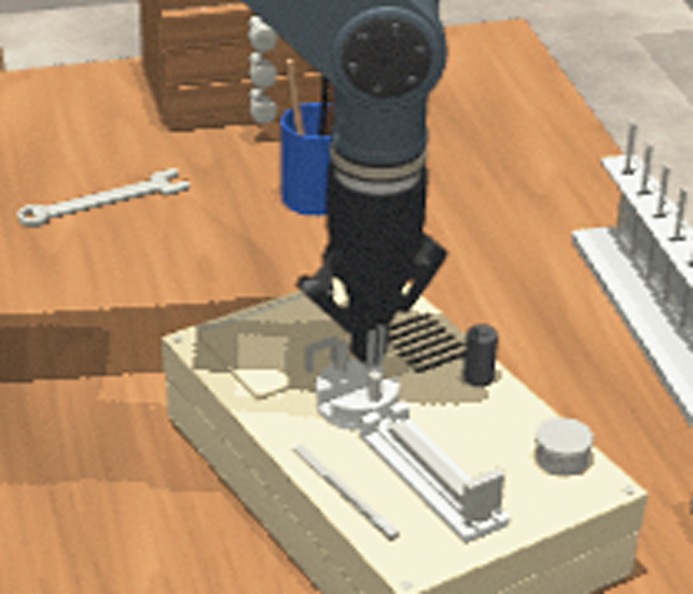

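The side view shows the flap flat and the fingertips standing beside the far peg over the disc (crop 370,370). Next I push the peg towards the radio's −x.

```bash
python3 d.py 4,38,117 -21.4,38,117; python3 -m crank '[0,-5,-1.6,0,0, 0,-10,-3.3,0,0, 0,-14,-4.6,0,0, 0,-18,-5.9,0,0, 0,-21,-6.9,0,0, 0,-24,-7.9,0,0, 0,-24,-7.9,0,0]'; python3 d.py; python3 - <<'E'
from h import *
s=snap("side","side8");cv2.imwrite("pics/c8.png",cv2.resize(s["img"][130:310,230:440,::-1],None,fx=3.3,fy=3.3,interpolation=2))
E
```

```text
tcp radio [  2.7  38.7 106.5] tool y yaw rel radio -0.10152691403153469 F [0.4 0.1 0.7] t 7.65
4,38,117 [ 1.4 -0.2  2.5]
-21.4,38,117 [-22.7  -8.1   2.5]
t: 8.52
tcp_pos: [0.527, -0.0314, 0.1098]
tool_rot: [0.416, 0.57, -0.415, 0.574]
force: [5.1, -1.0, -0.9]
finger_gap: -0.0
tcp radio [-18.8  35.7 109.8] tool y yaw rel radio -0.09623181496923294 F [ 5.1 -1.  -0.9] t 8.525
```

View pics/c8.png

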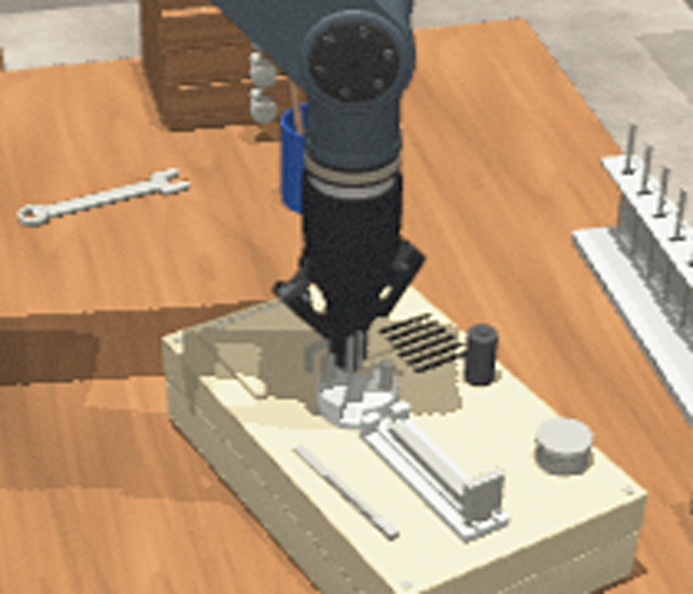

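```bash
python3 -m crank '[0,-2,-0.6,0,0, 0,-4,-1.2,0,0, 0,-4,-1.2,0,0]'; python3 d.py -14,37,117 -14,52,117 -42,52,117 -42,44,117 -42,36,117
```

```text
t: 8.95
tcp_pos: [0.5256, -0.0333, 0.1101]
tool_rot: [0.417, 0.568, -0.414, 0.576]
force: [9.6, -2.4, -4.0]
finger_gap: 0.002
tcp radio [-20.7  34.4 110.1] tool y yaw rel radio -0.0984265800801758 F [ 9.6 -2.4 -4. ] t 8.95
-14,37,117 [ 5.6  4.6 -1.1]
-14,52,117 [ 0.9 18.8 -1.1]
-42,52,117 [-25.7  10.2  -1.1]
-42,44,117 [-23.2   2.5  -1.1]
-42,36,117 [-20.7  -5.1  -1.1]
```

```bash
python3 -m crank '[0,6.5,4.8,0,0, 0,1.5,19,0,0, 0,1.5,19,0,0, 0,-12,15,0,0, 0,-25,10.5,0,0, 0,-25,10.5,0,0]'; python3 d.py -42,44,117 -42,40,117 -42,36,117;python3 - <<'E'
from h import *
s=snap("side","side9");cv2.imwrite("pics/c9.png",cv2.resize(s["img"][130:310,230:440,::-1],None,fx=3.3,fy=3.3,interpolation=2))
E
```

```text
t: 9.7
tcp_pos: [0.4932, -0.0211, 0.1088]
tool_rot: [0.416, 0.573, -0.416, 0.571]
force: [-0.8, 0.5, 0.5]
finger_gap: -0.002
tcp radio [-47.8  56.  108.8] tool y yaw rel radio -0.1626509089651691 F [-0.8  0.5  0.5] t 9.7
-42,44,117 [ 9.2 -9.6  0.2]
-42,40,117 [ 10.5 -13.4   0.2]
-42,36,117 [ 11.7 -17.2   0.2]
```

View pics/c9.png

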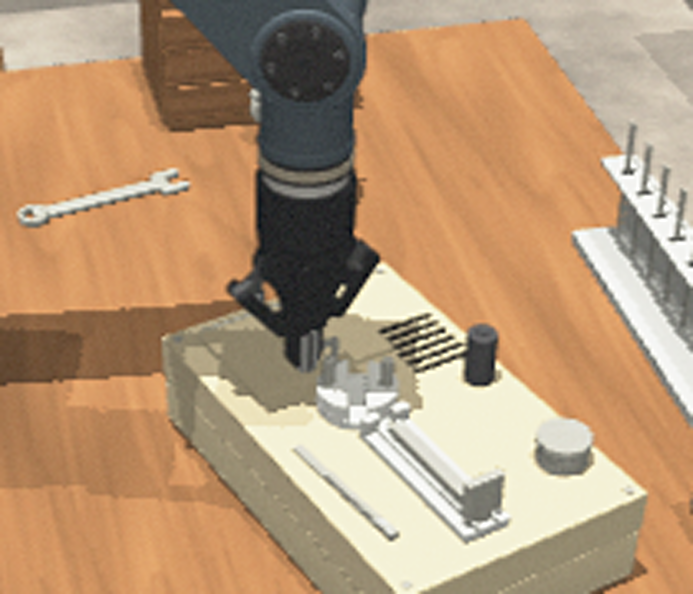

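```bash
python3 -m crank '[0,6,-1,0,0, 0,8,-6,0,0, 0,9.2,-9.6,0,0, 0,10,-12,0,0, 0,10.5,-13.5,0,0, 0,11.2,-15.5,0,0, 0,11.2,-15.5,0,0]'; python3 d.py -42,36,117;python3 - <<'E'
from h import *
s=snap("wrist","wrist10")
s=snap("side","side10");cv2.imwrite("pics/c10.png",cv2.resize(s["img"][200:280,300:400,::-1],None,fx=7,fy=7,interpolation=2))
E
```

```text
t: 10.62
tcp_pos: [0.5069, -0.0367, 0.1089]
tool_rot: [0.416, 0.572, -0.416, 0.572]
force: [-1.0, 0.6, -1.0]
finger_gap: 0.0
tcp radio [-39.6  37.  108.9] tool y yaw rel radio -0.09933459312352966 F [-1.   0.6 -1. ] t 10.625
-42,36,117 [-2.  -1.7  0.1]
```

View pics/c10.png

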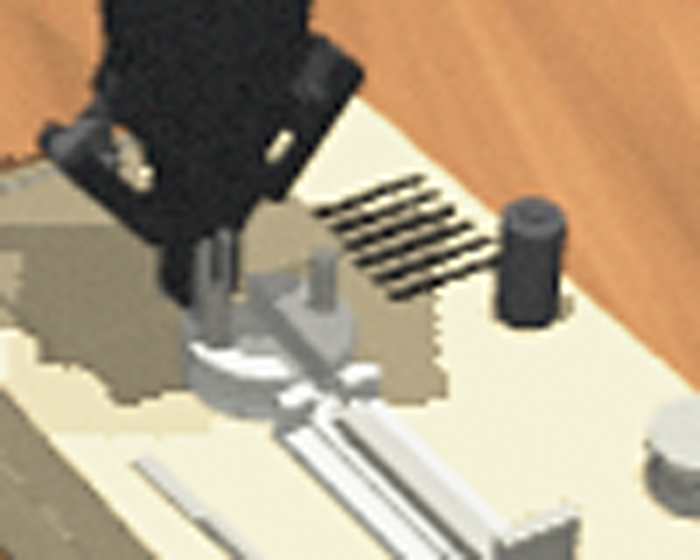

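View pics/wrist10.png

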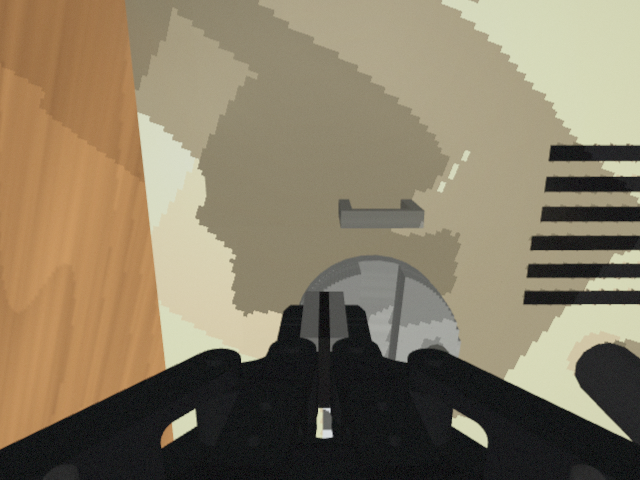

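```bash
python3 -m crank '[0,0.4,-1.2,0,0, 0,0.4,-1.2,0,0, 0,-2,6,0,0, 0,-2,6,60,0, 0,15,-20,120,0, 0,30,-40,150,0, 0,30,-40,150,0]'; cat > disc.py <<'E'
from h import *
import sys
s=snap("wrist",sys.argv[1]);w=cloud(s);r=rad(w)*1000;x,y,z=r[...,0],r[...,1],r[...,2]
P=[]
m=(z>126)&(z<140)&(np.hypot(x+20,y-20)<34)
n_,l,st,ce=cv2.connectedComponentsWithStats(m.astype(np.uint8))
for k in range(1,n_):
    if st[k,4]>25: q=r[l==k];c=q.mean(0);print("peg",ce[k].round(),st[k,4],c.round(1));P.append(c)
if len(P)==2:
    a=P[1]-P[0];print("peg axis deg rel radio x",np.degrees(np.arctan2(a[1],a[0])),"mid",(P[0]+P[1])/2)
E
python3 disc.py wrist11; python3 d.py
```

```text
t: 11.6
tcp_pos: [0.5404, -0.0786, 0.2628]
tool_rot: [0.417, 0.568, -0.415, 0.576]
force: [-0.6, 0.0, 0.2]
finger_gap: -0.002
peg [287. 174.] 206 [-42.7  20.8 135.2]
peg [358. 175.] 206 [  2.7  20.  135.2]
peg axis deg rel radio x -1.0517447308062724 mid [-20.01397174  20.40575861 135.16812636]
tcp radio [-22.8 -11.  260.3] tool y yaw rel radio -0.1344607244249474 F [-1.5 -0.5 -0.8] t 11.65
```

View pics/wrist11.png

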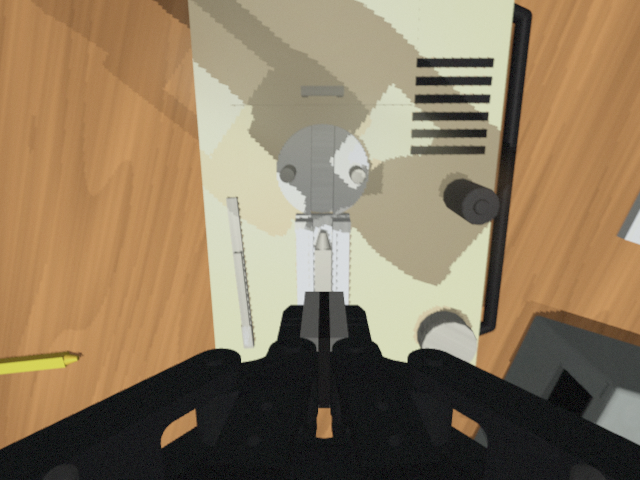

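```bash
python3 - <<'E'
from h import *
s=load("wrist11");r=rad(cloud(s))*1000;x,y,z=r[...,0],r[...,1],r[...,2]
m=(abs(x+20)<7)&(z>101)&(z<112)&(y<-14)&(y>-80);print("bar tip y",y[m].max(),"x",np.median(x[m]),z[m].max())
for n in ["scene0","side0"]:
    s=load(n);r=rad(cloud(s))*1000;x,y,z=r[...,0],r[...,1],r[...,2]
    m=(z>118)&(z<142)&(y<-120)&(abs(x+20)<25);print(n,"tab",r[m].min(0),r[m].max(0),m.sum())
E
python3 d.py -20,-176,160 -20,-176,107 -20,-163,107 -20,-43,107
```

```text
bar tip y -25.323635348313232 x -19.82723366715077 111.50454355548625
scene0 tab [ -34.46546446 -150.90391365  118.30393677] [  -1.69224266 -142.97894386  140.18974136] 38
side0 tab [ -37.22125061 -155.47972773  118.00046105] [  -0.43795269 -143.14085158  140.01796392] 103
tcp radio [-22.8 -11.  260.3] tool y yaw rel radio -0.1344607244249474 F [-1.5 -0.5 -0.8] t 11.65
-20,-176,160 [  53.9 -156.  -108.3]
-20,-176,107 [  53.9 -156.  -161.3]
-20,-163,107 [  49.8 -143.7 -161.3]
-20,-43,107 [  12.6  -29.6 -161.3]
```

```bash
python3 -m crank '[0,20,-58,-10,0, 0,40,-116,-40,0, 0,53.9,-156,-80,0, 0,53.9,-156,-125,0, 0,53.9,-156,-155,0, 0,53.9,-156,-161,0, 0,53.9,-156,-161,0]'; python3 d.py -20,-176,107 -20,-163,107 -20,-43,107;python3 - <<'E'
from h import *
s=snap("side","side12");cv2.imwrite("pics/c12.png",cv2.resize(s["img"][150:350,260:460,::-1],None,fx=3,fy=3,interpolation=2))
E
```

```text
t: 12.52
tcp_pos: [0.5899, -0.2314, 0.0974]
tool_rot: [0.415, 0.573, -0.416, 0.572]
force: [-0.5, -0.0, 0.7]
finger_gap: -0.007
tcp radio [ -21.1 -174.    97.4] tool y yaw rel radio -0.04859494587937263 F [-0.5 -0.   0.7] t 12.525
-20,-176,107 [ 1.7 -1.6  1.6]
-20,-163,107 [-2.4 10.8  1.6]
-20,-43,107 [-39.6 124.8   1.6]
```

View pics/c12.png

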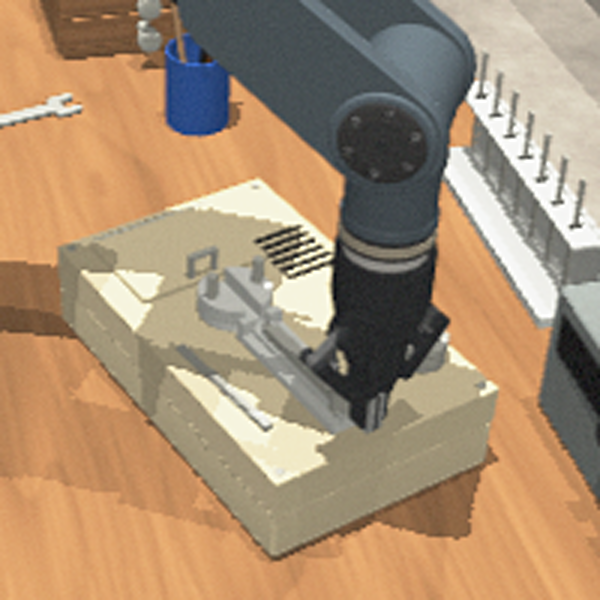

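```bash
python3 -m crank '[0,-1,5.7,1,0, 0,-2.4,10.8,1.5,0, 0,-4.3,16.5,1.5,0, 0,-6.1,22.2,1.5,0, 0,-8,27.9,1.5,0, 0,-9.9,33.6,1.5,0, 0,-11.7,39.3,1.5,0, 0,-13.6,45,1.5,0, 0,-15.4,50.7,1.5,0, 0,-15.4,50.7,1.5,0]'; python3 d.py -20,-43,107;python3 - <<'E'
from h import *
s=snap("side","side13");cv2.imwrite("pics/c13.png",cv2.resize(s["img"][150:350,260:460,::-1],None,fx=3,fy=3,interpolation=2))
s=snap("wrist","wrist13")
E
```

```text
t: 13.82
tcp_pos: [0.5742, -0.1805, 0.0991]
tool_rot: [0.416, 0.573, -0.415, 0.571]
force: [0.7, -0.4, 0.9]
finger_gap: -0.003
tcp radio [ -20.3 -120.6   99.1] tool y yaw rel radio -0.06494475765116547 F [ 0.7 -0.4  0.9] t 13.825
-20,-43,107 [-23.8  73.9  -0.1]
```

View pics/c13.png

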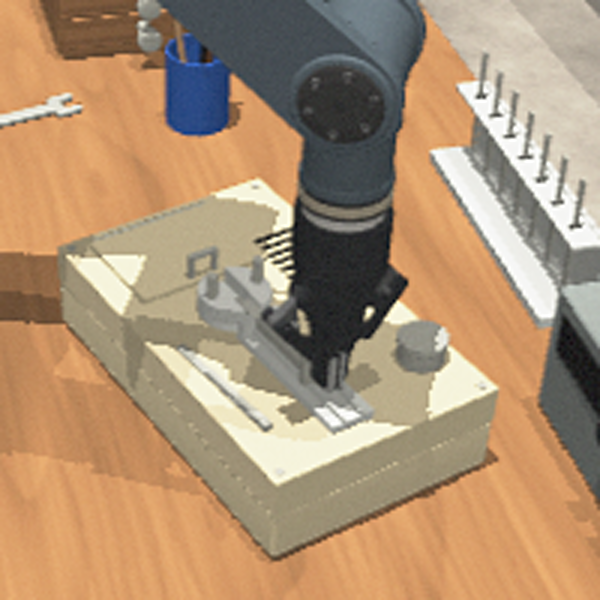

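View pics/wrist13.png

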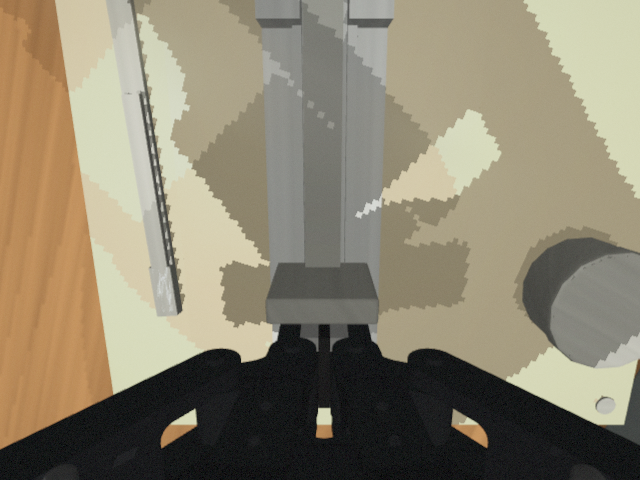

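```bash
python3 -m crank '[0,-1.8,5.7,0,0, 0,-3.7,11.4,0,0, 0,-5.5,17,0,0, 0,-7.4,22.7,0,0, 0,-9.2,28.4,0,0, 0,-11,34,0,0, 0,-12.8,39.6,0,0, 0,-14.6,45.2,0,0, 0,-14.6,45.2,0,0]'; python3 d.py -20,-43,107;python3 - <<'E'
from h import *
s=snap("side","side14");cv2.imwrite("pics/c14.png",cv2.resize(s["img"][190:310,280:400,::-1],None,fx=5,fy=5,interpolation=2))
E
```

```text
t: 15.05
tcp_pos: [0.56, -0.1357, 0.0994]
tool_rot: [0.416, 0.572, -0.416, 0.572]
force: [0.0, 0.6, -0.3]
finger_gap: -0.004
tcp radio [-19.9 -73.7  99.4] tool y yaw rel radio -0.0657642798039717 F [ 0.   0.6 -0.3] t 15.05
-20,-43,107 [-9.6 29.1 -0.4]
```

View pics/c14.png

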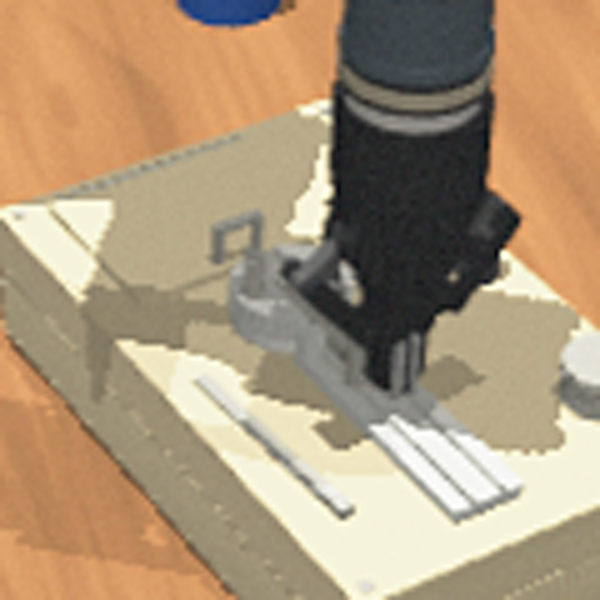

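```bash
python3 -m crank '[0,-1.4,4.3,0,0, 0,-2.8,8.6,0,0, 0,-4.2,12.9,0,0, 0,-5.6,17.2,0,0, 0,-7,21.5,0,0, 0,-8.2,25.3,0,0, 0,-9,27.6,0,0, 0,-9,27.6,0,0]'; python3 d.py -20,-43,107
```

```text
t: 16.1
tcp_pos: [0.551, -0.1083, 0.0993]
tool_rot: [0.416, 0.572, -0.416, 0.572]
force: [-0.5, 0.2, 0.3]
finger_gap: 0.004
tcp radio [-19.9 -44.9  99.3] tool y yaw rel radio -0.08674137442958951 F [-0.5  0.2  0.3] t 16.1
-20,-43,107 [-0.7  1.8 -0.3]
```

```bash
python3 -m crank '[0,-0.3,1,0,0, 0,-0.6,1.9,0,0, 0,-0.8,2.5,0,0, 0,-0.8,2.5,0,0]'; python3 -m crank '[0,-0.2,0.7,0,0, 0,-0.4,1.4,0,0, 0,-0.4,1.4,0,0]'; python3 d.py -20,-43,107
```

```text
t: 16.6
tcp_pos: [0.5506, -0.1068, 0.0993]
tool_rot: [0.415, 0.572, -0.416, 0.572]
force: [0.2, -2.9, -0.4]
finger_gap: 0.0
t: 16.98
tcp_pos: [0.5506, -0.1067, 0.0994]
tool_rot: [0.415, 0.571, -0.416, 0.573]
force: [1.1, -6.8, -2.2]
finger_gap: -0.0
tcp radio [-19.8 -43.2  99.4] tool y yaw rel radio -0.03818409245599952 F [ 1.1 -6.8 -2.2] t 16.975
-20,-43,107 [-0.3  0.2 -0.4]
```

The tip stopped at radio y −43.2, which is the expected home position, and the force is rising. I'll back off, rise and check.

```bash
python3 -m crank '[0,1.5,-4,0,0, 0,5,-15,0,0, 0,8,-25,40,0, 0,12,-35,100,0, 0,16,-45,160,0, 0,16,-45,160,0]'; python3 disc.py wrist16; python3 flap.py scene16; python3 d.py; python3 - <<'E'
from h import *
snap("side","side16")
for n in ["wrist16","scene16","side16"]:
    s=load(n);r=rad(cloud(s))*1000;x,y,z=r[...,0],r[...,1],r[...,2]
    m=(z>126)&(z<141)&(y<-10)&(y>-60)&(abs(x+20)<22)
    if m.sum(): print(n,"tab",r[m].min(0).round(1),r[m].max(0).round(1),m.sum())
    m=(abs(x+20)<7)&(z>103)&(z<114)&(y>60)&(y<110)
    if m.sum(): print("bar tip",y[m].max(),m.sum())
s=load("side16");cv2.imwrite("pics/c16.png",cv2.resize(s["img"][200:320,275:435,::-1],None,fx=4.5,fy=4.5,interpolation=2))
E
```

```text
t: 17.73
tcp_pos: [0.5698, -0.1521, 0.2653]
tool_rot: [0.417, 0.567, -0.415, 0.576]
force: [0.0, 0.9, 0.6]
finger_gap: 0.005
peg [276.  43.] 265 [-42.6  19.7 135.2]
peg [352.  44.] 262 [  2.7  18.8 135.1]
peg axis deg rel radio x -1.1944976531924494 mid [-19.97263031  19.27704992 135.15291979]
[94.6, 93.8, 94.3, 94.3, 93.8, 93.9, 94.6, 94.4, 94.2, 94.9, 89.0]
tcp radio [-18.6 -89.  259.8] tool y yaw rel radio -0.11080960768898862 F [-0.4 -0.2 -1.2] t 17.825
wrist16 tab [-36.5 -31.5 135.6] [ -5.1 -24.2 140.1] 659
scene16 tab [-36.  -32.8 127.1] [ -0.4 -24.3 139.3] 37
bar tip 90.13648920294492 24
side16 tab [-39.5 -37.  127. ] [ -7.1 -23.7 141. ] 64
bar tip 93.26873827556165 23
```

View pics/c16.png

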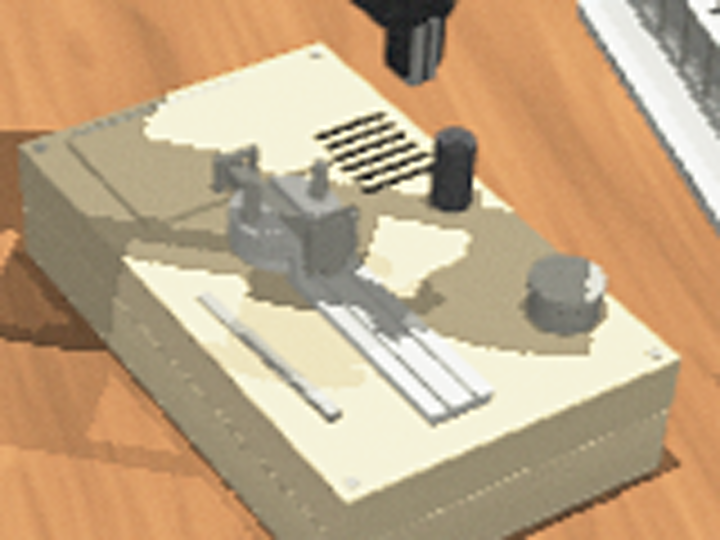

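View pics/wrist16.png

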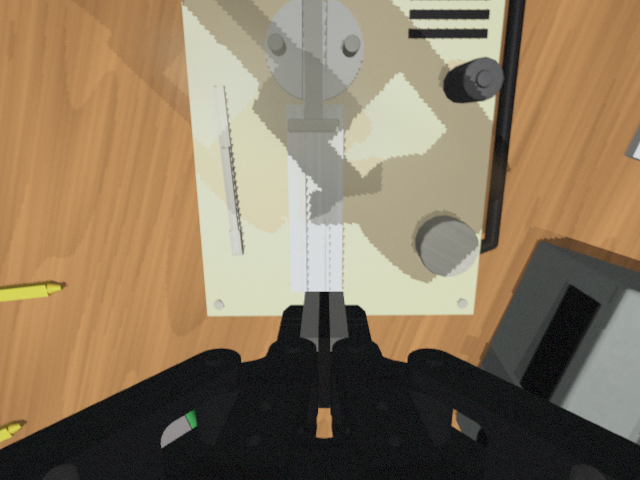

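The pictures show the bar through the disc's slot and the staple, with the front of its tab at radio y ≈ −24 mm, which is home. The flap is flat and the arm is well clear.

```bash
python3 -c "
from station import workorder
print(workorder.sign_off())"
```

```text
the job is handed in; nothing more can be done
None
```

The radio's battery flap is locked and I handed the job in at about 18 s of the 61 s allowed. I pressed the flap shut, turned the disc about 90° by one peg, then pushed the bar by its tab until it met the stop cheeks.

**Last checks from the camera depth images:**
- **Flap:** flat, with its upper face at about 94–95 mm.
- **Disc slot:** about 1.2° (0.02 rad) off the bar's line.
- **Bar:** tab front at y ≈ −24.2 mm (home is −24 mm), and the bar's tip seen beyond the staple at y ≈ 90–93 mm.
- **Bystanders and arm:** the tin, cell and tweezers look undisturbed. The arm was clear, about 170 mm above the radio's back.

**What disagreed:** the closed fingertips sat about 8 mm behind the reported TCP, not the stated 25 mm ahead of it. I found this while pressing the flap and corrected for it. The disc's centre also measured about 1 mm apart between two views, which is within calibration.

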